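Key and seat the canister's inner lid

TASK

The wooden inner lid of the tea canister is turned the wrong way: push its post round with a fingertip until the notch in the lid's edge is over the steel pin in the canister's wall, then press the lid down until it is fully home, flush with the rim. Only push and press gently: do not pinch or lift the lid, leave everything else on the shelf where it is, and finish clear of everything.

Things in the scene. Friction and masses are not known exactly. Their poses are not given: they have to be found in the camera images.
- lid_turn (a joint): Turning of the wooden lid (96 mm across, 8 mm thick) about its vertical axis, rad, growing anticlockwise seen from above. At 0 (and at every whole turn, e.g. 2 pi) the notch is exactly over the pin. It starts anywhere except within 0.9 rad of that, turns freely either way, needs about 2.5 N sideways at the post, and stays where it is left.
- lid_press (a joint): How far the lid has gone down on its guide stem, m: 0 at the start, with its underside 0.5 mm above the rim and above the pin; 0.0085 fully seated, its top face then flush with the rim. The stem grips the lid, so it stays at the height where it is left and takes about 5 N to push down (damped, 8 N s/m). Unless the notch is over the pin it stops on the pin after about 1 mm. Negative means lifted (it can come up 30 mm).
- lid_centre (a point): Centre of the lid's top face, on the vertical turning axis of lid and canister. The lid sits in the mouth of a squat aluminium canister (106 mm across, rim 90 mm above the shelf, wall 3 mm) that stands in a 130 mm square, 10 mm thick wooden cradle fixed to the shelf. The lid top is flat apart from the post: 98.5 mm above the shelf at the start, 90 mm when seated. The lid is firmly guided, so it stays level wherever it is pressed.
- notch (a point): Middle of the notch in the lid's edge, level with the lid's top face, 45 mm from the turning axis. The notch is 16 mm wide, open to the rim, and reaches in to 38 mm from the axis; the bare metal inside of the canister shows through it.
- pin_point (a point): Point on top of the steel pin, 45 mm from the turning axis, level with the canister's rim. The pin is an 8 mm round bar lying level and radially through the canister's wall just under the rim, from 41 mm to 81 mm from the axis; its outer end with a 14 mm head sticks out beyond the canister and shows which way it points. The notch goes down over it with 4 mm to spare on either side when centred.
- post_top (a point): Centre of the top of the lid's finger post: a round wooden post 14 mm across that spins freely on its own axis like a crank's knob, standing 20 mm above the lid's top face, 32 mm from the turning axis, on the side of the lid opposite the notch. Push its side to turn the lid.
- infuser: Bystander: steel tea infuser ball, 46 mm across, 52 mm high, standing near the canister; origin under its centre.
- spatula: Bystander: blue silicone spatula 230 mm long lying near the canister; origin under its middle, x along it.
- spoon: Bystander: steel spoon 150 mm long lying near the canister; origin under its middle, x along it.
- ramekins: Bystander: three nested white ramekins, 86 mm across, 77 mm high; origin under the centre.
- jar: Bystander: amber glass jar, 80 mm across, 120 mm high; origin under its centre.
- screw_cap: Bystander: the canister's aluminium screw-top outer cap, lying flat, 112 mm across, 21 mm high; origin under its centre. Not used.
- mug: Bystander: white mug, 80 mm across, 85 mm high, handle at its +y; origin under its centre.

How it is judged (in metres and radians):
On the way, in this order (a step that is already met when the one before it is completed fails the run):
1. the notch is turned over the pin (horizontal distance between notch and pin_point below 0.0055 m and value of joint lid_press below 0.006 m), for 0.02 s.
2. the lid is pressed home over the pin (horizontal distance between notch and pin_point below 0.0055 m and value of joint lid_press above 0.007 m), for 0.1 s.
At the end, for the whole second after the job is handed in: The notch is within 5.5 mm of the pin, the lid is at least 7 mm down of its 8.5 mm travel, and every bystander is within 30 mm of where it was (all of step 2 and distance of each of infuser, spatula, spoon, ramekins, jar, screw_cap, mug from where it was at the start of the episode below 0.03 m); the robot touches nothing.
It fails at once if the lid is lifted (value of joint lid_press below -0.005 m).
It fails at once if the lid is rammed or squeezed (over 38 N from the fingers) (contact force between the fingers and lid_turn above 38 N).
It fails at once if a bystander is moved by more than 30 mm (distance of any of infuser, spatula, spoon, ramekins, jar, screw_cap, mug from where it was at the start of the episode above 0.03 m).
It also fails if it takes over 42 s, if anything falls off the work surface, if the arm or the gripper's body presses on something with over 40 N, if the wrist force passes 120 N, or if a joint passes its speed limit or range.

ROBOT

A 6-joint arm with a two-finger parallel gripper is mounted at the origin on the work surface. World frame = base frame: x ahead of the robot, y to its left, z up, the work surface at z = 0. Lengths are in mm, angles in rad, forces in N, time in s.
With the tool pointing down it reaches from about 350 to 975 mm from the base axis. Payload 17.4 kg.
Tool frame: the origin (TCP) lies midway between the tips of the shut fingers; the grasp point (between the pads) lies 19 mm behind it; z points along the fingers, y is the direction in which the jaws open and shut (so a half turn about z gives the same grasp; the last joint's range is limited). The gripper opens to 85 mm and grips with 20 to 120 N. Pads are 22 mm wide; open, the fingers measure 114 mm over their backs; the gripper's body (76 mm by 85 mm) begins 54 mm behind the grasp point. The pads swing forward as they close: fully open they stand 13 mm farther back than shut.
Start: joints at [1.217, 0.116, 1.442, -0, 1.584, -0.038], TCP at [209.648, 641.623, 231.303] pointing down, gripper open.
Joint ranges: [-2.83, 2.83], [-0.83, 2.19], [0.07, 2.5], [-1.14, 4.28], [0.01, 3], [-2.97, 2.97]. Speed limits (rad/s): [1.89, 1.89, 2.22, 3.14, 3.14, 3.14].

INTERFACE

Orientations are given as a rotation vector (axis times angle).
In Python, from plant import state, camera, sign_off gives the robot as it stands.
- The arm moves only by the shell command python3 -m crank 'ROWS' [OPENING]. ROWS is JSON, a list of rows, each an object of numbers: "x", "y", "z": the shift along the world's x, y, z in mm; "yaw": the turn about the world's z in rad. A call has 1 to 20 rows; each row shifts and turns the commanded pose from where the row before left it; what a row does not reach is not made up. A row lasts 1/10 s, in which the tool goes at most 50 mm and 8.59 degrees, less where a joint would pass 70% of its speed; a pose out of reach is approached as far as the arm can. A call with a gripper value outside its range is refused whole. OPENING is the opening, from -1 (shut) to 1 (fully open), so that 0 is half open, set as the call begins (- or left out, the last holds). The fingers move at their own pace and stop on an object; the grip force is fixed at half the most. Time passes only in rows, so rows that do not move let the fingers close. It gives the time, the measured TCP pose, the force and the opening at its end, in the units of the state.
- state(): the state, without advancing time (a new reading comes with each control period).
- camera(name): name is "scene" or "top" or "wrist"; returns a dict with "pixels" (384x512x3 uint8, red, green, blue), "z_map" (384x512 float32, mm along the optical axis (not along the pixel's ray), 0 where there is no reading), "fx", "fy", "cx", "cy" (pixels), "eye" and "attitude" of the camera in the world. Camera axes: x right, y up, looking along -z (the intrinsics and any distortion apply to the point x, -y, -z); pixel columns grow to the right and rows downward; lengths in mm; the calibration is good to about 2 mm. A picture is of the moment at which its call begins.
- sign_off(): hands the job in, once; it reports no verdict.
The state is a dict: "clock": time; "qpos": joint angles; "joint_velocities": joint speeds; "effort": joint torques, N m; "tcp_pos": TCP position; "tcp_rot": TCP orientation; "ft_force": force on the tool from outside, world axes, zero at the start; "ft_torque": the same for the moment, N m; "grip_width": finger opening in mm.
Only numpy, scipy, OpenCV 4.12 (cv2) and the standard library are available. Lean on these libraries where they do the work, as an engineer would, in place of code of your own. Each camera call takes 0.05 s, during which the arm holds its last target.

## Working session

There is one attempt and no reset: what is moved stays moved. The work goes in short steps, Python scripts to look and compute and a shell command to move; the robot and the scene stay as the last step left them, time stands still between calls to the robot, and variables do not carry over. Pictures are saved under pics/ and viewed, and the job is handed in when it is done.

```bash
mkdir -p pics; ls
cat > h.py <<'E'
import numpy as np, cv2
from plant import state, camera
from scipy.spatial.transform import Rotation as R
def rot(c):
    a=np.array(c["attitude"],float)
    return a if a.shape==(3,3) else R.from_rotvec(a).as_matrix()
def ray(c,u,v):
    d=np.array([(u-c["cx"])/c["fx"],-(v-c["cy"])/c["fy"],-1.0])
    return np.array(c["eye"],float),rot(c)@d
def onplane(c,u,v,z):
    e,d=ray(c,u,v); return e+d*(z-e[2])/d[2]
def bydepth(c,u,v):
    e,d=ray(c,u,v); return e+d*c["z_map"][int(v),int(u)]
def cloud(c):
    H,W=c["z_map"].shape; u,v=np.meshgrid(np.arange(W),np.arange(H))
    d=np.stack([(u-c["cx"])/c["fx"],-(v-c["cy"])/c["fy"],-np.ones_like(u,float)],-1)
    return np.array(c["eye"],float)+(d@rot(c).T)*c["z_map"][...,None]
def save(c,n): cv2.imwrite("pics/"+n,c["pixels"][...,::-1])
E
python3 - <<'E'
from h import *
print(state())
for n in("top","scene"):
    c=camera(n); save(c,n+"1.png"); np.save(n+"1.npy",c,allow_pickle=True)
    print({k:v for k,v in c.items() if k not in("pixels","z_map")})
E
```

```text
pics
{'clock': 0.0, 'qpos': array([ 1.21718840e+00,  1.16501060e-01,  1.44225542e+00,  2.42550269e-05,
        1.58398752e+00, -3.78036105e-02]), 'joint_velocities': array([ 2.43514192e-03,  3.47099692e-04, -5.47310161e-04,  2.75305651e-05,
       -1.75993836e-03, -1.51312983e-03]), 'effort': array([ 3.88825312e-03, -7.32001162e+01, -6.32499361e+01,  1.80549823e-04,
        6.31826028e-03,  1.26773461e-04]), 'tcp_pos': array([209.58338115, 641.44714767, 230.558118  ]), 'tcp_rot': array([-4.93965925e-01, -3.10226414e+00,  1.76645121e-03]), 'ft_force': array([-0.02673704,  0.00661   ,  0.3049431 ]), 'ft_torque': array([-0.02649352,  0.06210329,  0.00083977]), 'grip_width': 85.44785820804968}
{'fx': 394.01436574239597, 'fy': 394.01436574239597, 'cx': 249.10164229389173, 'cy': 194.92882824360234, 'eye': array([ 316.27710068,   10.77442548, 1231.40149375]), 'attitude': array([ 0.11199314, -0.12374009, -1.55013264])}
{'fx': 485.08973307527845, 'fy': 485.08973307527845, 'cx': 256.0301764212459, 'cy': 194.9908986329923, 'eye': array([1438.94236565,  880.63968863,  903.60967852]), 'attitude': array([0.49889868, 1.16187525, 2.09144912])}
```

View pics/top1.png

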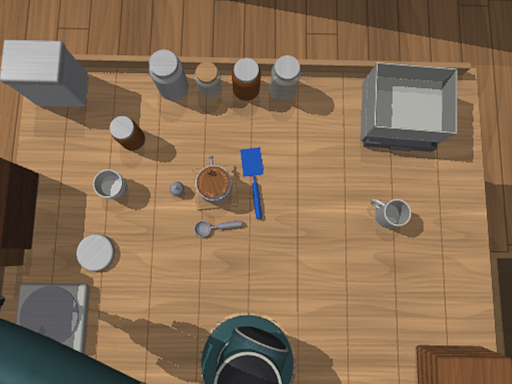

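View pics/scene1.png

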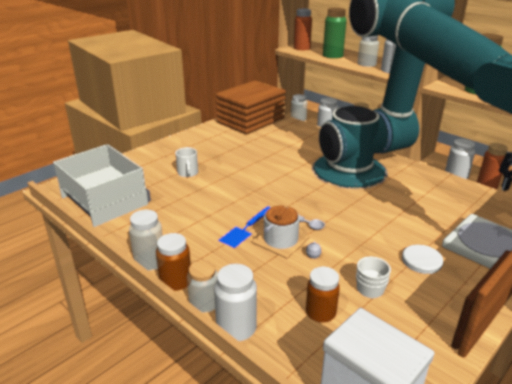

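Top view: canister at about (214,183), pin head at about (211,160), infuser at (177,188), spatula on the right, and spoon at (215,228). Next I'll zoom in and measure.

Run:
```python
from h import *
t=np.load("top1.npy",allow_pickle=True).item(); s=np.load("scene1.npy",allow_pickle=True).item()
a=cv2.resize(t["pixels"][145:245,165:275],None,fx=5,fy=5,interpolation=cv2.INTER_CUBIC)
cv2.imwrite("pics/topz.png",a[...,::-1])
a=cv2.resize(s["pixels"][195:265,245:335],None,fx=8,fy=8,interpolation=cv2.INTER_CUBIC)
cv2.imwrite("pics/scz.png",a[...,::-1])
P=cloud(t)
sub=P[160:215,190:240]; z=sub[...,2]
m=(z>94)&(z<104); print("lid med",np.median(sub[m],0),m.sum(), "minmax",sub[m][:,:2].min(0),sub[m][:,:2].max(0))
m=(z>110)&(z<125); print("post",m.sum(), sub[m].mean(0) if m.any() else 0)
print("rim-level",[bydepth(t,u,v).round(1) for u,v in((211,160),(177,186),(214,183))])
```

```text
lid med [525.13261557 109.2350791   98.00291838] 762 minmax [479.9460871   62.80964557] [572.88254492 156.62196748]
post 20 [555.79696044 121.04906039 116.95419443]
rim-level [array([591.9, 118.4,  90.9]), array([519.9, 223.9,  44.4]), array([521.8, 106.9,  96.6])]
```

View pics/topz.png

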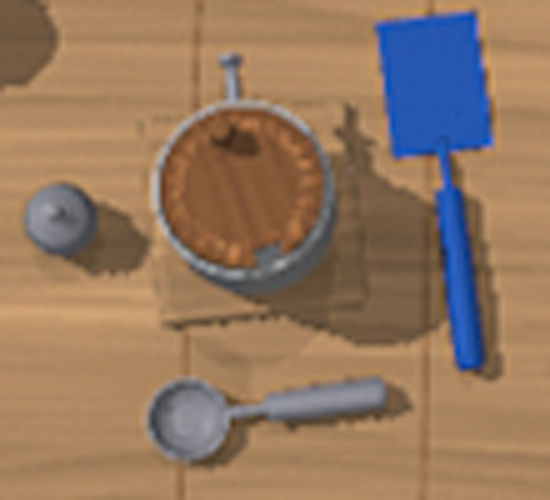

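View pics/scz.png

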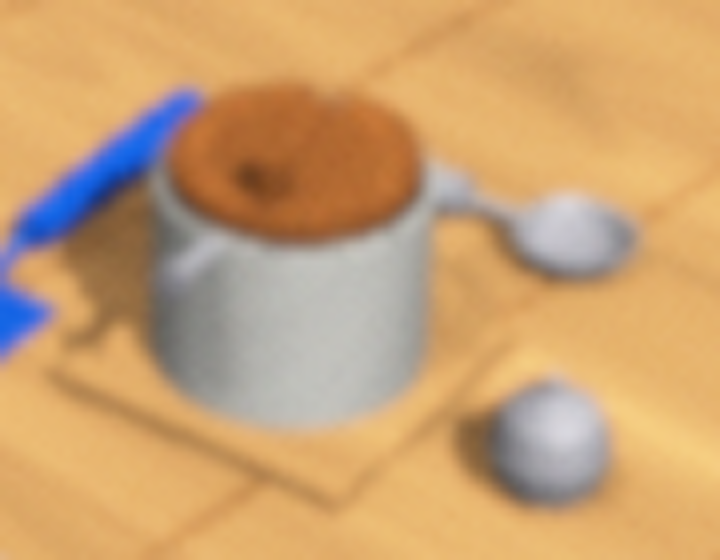

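```bash
python3 -m crank '[{"x":22,"y":-39,"z":4,"yaw":-0.064},{"x":22,"y":-39,"z":4,"yaw":-0.064},{"x":22,"y":-39,"z":4,"yaw":-0.064},{"x":22,"y":-39,"z":4,"yaw":-0.064},{"x":22,"y":-39,"z":4,"yaw":-0.064},{"x":22,"y":-39,"z":4,"yaw":-0.064},{"x":22,"y":-39,"z":4,"yaw":-0.064},{"x":22,"y":-39,"z":4,"yaw":-0.064},{"x":22,"y":-39,"z":4,"yaw":-0.064},{"x":22,"y":-39,"z":4,"yaw":-0.064},{"x":22,"y":-39,"z":4,"yaw":-0.064},{"x":22,"y":-39,"z":4,"yaw":-0.064},{"x":22,"y":-39,"z":4,"yaw":-0.064},{"x":22,"y":-39,"z":4,"yaw":-0.064},{},{}]' -1
python3 - <<'E'
from h import *
c=camera("wrist"); save(c,"w1.png"); np.save("w1.npy",c,allow_pickle=True)
s=state(); print(s["tcp_pos"],R.from_rotvec(s["tcp_rot"]).as_matrix().round(3),s["qpos"].round(3))
print({k:v for k,v in c.items() if k not in("pixels","z_map")}); print(rot(c).round(3))
E
```

```text
[209.59750662 641.48621723 230.73509018] [[-0.951  0.311 -0.   ]
 [ 0.311  0.951 -0.001]
 [ 0.    -0.001 -1.   ]] [ 1.217  0.116  1.442 -0.     1.584 -0.038]
{'fx': 336.44649123308216, 'fy': 336.44649123308216, 'cx': 259.2453759982695, 'cy': 188.72570896446535, 'eye': array([142.55420676, 662.01335172, 373.5091836 ]), 'attitude': array([-0.2453556 , -0.1773402 ,  1.24595934])}
[[ 0.311 -0.913 -0.266]
 [ 0.95   0.298  0.087]
 [-0.    -0.28   0.96 ]]schema error: expected keys x, y, z, yaw
```

View pics/w1.png

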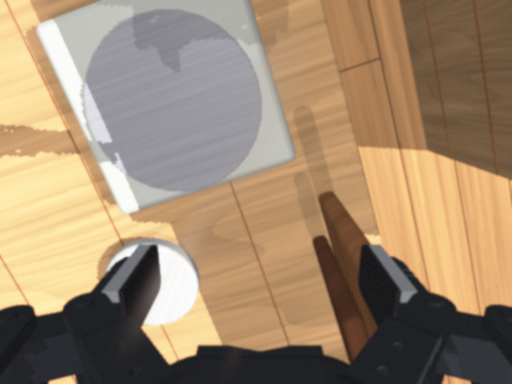

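The picture shows the hot plate and the shut-side fingers (the move was refused: every key is needed). Resending it with full keys.

```bash
python3 -m crank '[{"x":24,"y":-41,"z":3,"yaw":-0.064},{"x":24,"y":-41,"z":3,"yaw":-0.064},{"x":24,"y":-41,"z":3,"yaw":-0.064},{"x":24,"y":-41,"z":3,"yaw":-0.064},{"x":24,"y":-41,"z":3,"yaw":-0.064},{"x":24,"y":-41,"z":3,"yaw":-0.064},{"x":24,"y":-41,"z":3,"yaw":-0.064},{"x":24,"y":-41,"z":3,"yaw":-0.064},{"x":24,"y":-41,"z":3,"yaw":-0.064},{"x":24,"y":-41,"z":3,"yaw":-0.064},{"x":24,"y":-41,"z":3,"yaw":-0.064},{"x":24,"y":-41,"z":3,"yaw":-0.064},{"x":24,"y":-41,"z":3,"yaw":-0.064},{"x":24,"y":-41,"z":3,"yaw":-0.064},{"x":0,"y":0,"z":0,"yaw":0},{"x":0,"y":0,"z":0,"yaw":0}]' -1
python3 - <<'E'
from h import *
c=camera("wrist"); save(c,"w2.png"); np.save("w2.npy",c,allow_pickle=True)
s=state(); print(s["tcp_pos"],R.from_rotvec(s["tcp_rot"]).as_matrix().round(3),s["qpos"].round(3),s["clock"])
E
```

```text
clock: 1.75
tcp_pos: [545.8, 66.8, 272.9]
tcp_rot: [-1.791, -2.58, 0.001]
ft_force: [-0.8, 0.4, -0.3]
grip_width: 0.1
[545.48128816  67.6832335  273.00563582] [[-0.351  0.936 -0.001]
 [ 0.936  0.351  0.   ]
 [ 0.    -0.001 -1.   ]] [ 0.077 -0.165  1.651  0.     1.657 -0.282] 1.8
```

View pics/w2.png

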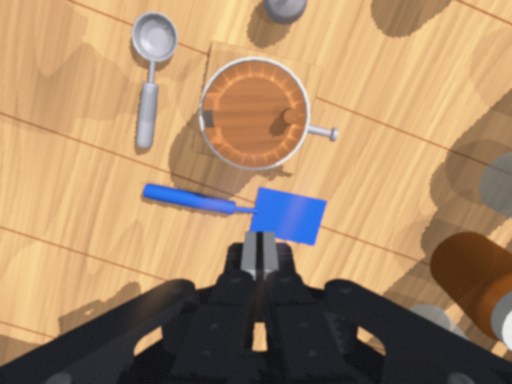

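Wrist view: post top at about (291,116), notch at (207,118), pin head at (334,134). The shut tips are about 32 px (14 mm) wide.

```bash
cat > meas.py <<'E'
from h import *
def lidfit(c,zlid):
    hsv=cv2.cvtColor(c["pixels"],cv2.COLOR_RGB2HSV)
    P=cloud(c); z=P[...,2]
    m=(z>zlid-4)&(z<zlid+4)&(np.hypot(P[...,0]-526,P[...,1]-109)<60)
    return m,P
E
python3 - <<'E'
from h import *
c=np.load("w2.npy",allow_pickle=True).item()
P=cloud(c); z=P[...,2]; near=np.hypot(P[...,0]-526,P[...,1]-109)<60
# post top
m=near&(z>112)&(z<126); v,u=np.nonzero(m); print("post depth",m.sum(),P[m].mean(0), "px",u.mean(),v.mean(), onplane(c,u.mean(),v.mean(),118.5))
# lid outer ellipse: depth mask at lid top or post
m=(near&(z>95)&(z<126)).astype(np.uint8)
cnt=max(cv2.findContours(m,cv2.RETR_EXTERNAL,cv2.CHAIN_APPROX_NONE)[0],key=cv2.contourArea)
pts=np.array([onplane(c,a,b,98.5)[:2] for a,b in cv2.convexHull(cnt)[:,0]]); 
(x,y),r=cv2.minEnclosingCircle(pts.astype(np.float32)); el=cv2.fitEllipse(pts.astype(np.float32)); print("lid",x,y,r,el)
# rim
m=(near&(z>86)&(z<126)).astype(np.uint8)
cnt=max(cv2.findContours(m,cv2.RETR_EXTERNAL,cv2.CHAIN_APPROX_NONE)[0],key=cv2.contourArea)
for n,uv,h in(("notch",(207,118),98.5),("post",(291,116),118.5),("pinhead",(334,134),86),("pin at wall",(311,129),86)): print(n,onplane(c,*uv,h).round(1),bydepth(c,*uv).round(1))
a=cv2.resize(c["pixels"][45:185,185:350],None,fx=4.8,fy=4.2,interpolation=cv2.INTER_CUBIC); 
a=cv2.resize(c["pixels"][50:180,190:350],None,fx=4.6,fy=4.6,interpolation=cv2.INTER_CUBIC); cv2.imwrite("pics/w2z.png",a[...,::-1])
E
```

```text
post depth 203 [554.00578074 121.54210055 118.24647595] px 290.3990147783251 116.07881773399015 [553.97706747 121.55992217 118.5       ]
lid 524.8282470703125 108.90225982666016 48.24412155151367 ((524.8955688476562, 108.96549987792969), (95.7893295288086, 96.04740905761719), 41.13130187988281)
notch [484.5  92.3  98.5] [479.9  87.4  59.1]
post [554.4 121.8 118.5] [554.5 121.8 118.2]
pinhead [603.7 119.4  86. ] [601.9 119.7  93.5]
pin at wall [580.8 116.   86. ] [580.  116.3  90.5]
```

View pics/w2z.png

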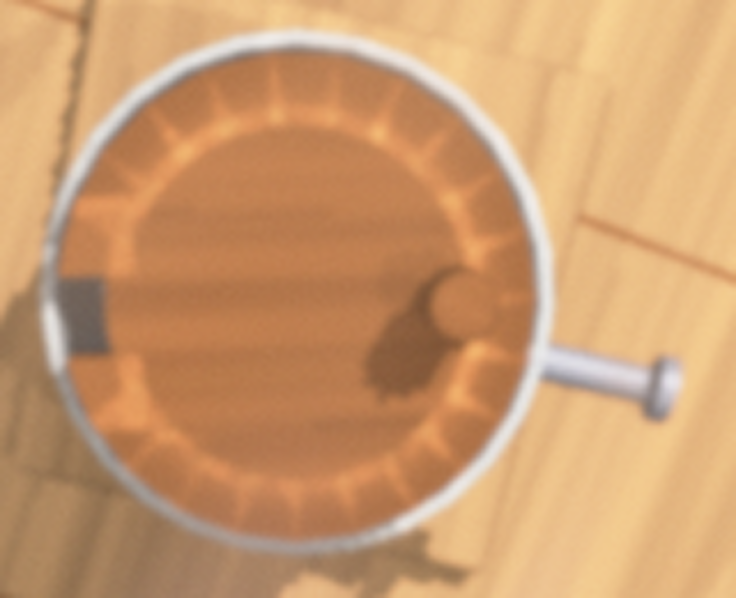

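```bash
python3 -m crank '[{"x":3,"y":5,"z":-26,"yaw":0},{"x":3,"y":5,"z":-26,"yaw":0},{"x":3,"y":5,"z":-26,"yaw":0},{"x":3,"y":5,"z":-26,"yaw":0},{"x":3,"y":5,"z":-26,"yaw":0},{"x":3,"y":5,"z":-26,"yaw":0},{"x":0,"y":0,"z":-7,"yaw":0},{"x":0,"y":0,"z":-6,"yaw":0},{"x":0,"y":0,"z":0,"yaw":0},{"x":0,"y":0,"z":0,"yaw":0}]' -1
python3 - <<'E'
from h import *
c=camera("wrist"); save(c,"w3.png"); np.save("w3.npy",c,allow_pickle=True)
s=state(); p=s["tcp_pos"]; print(p,R.from_rotvec(s["tcp_rot"]).as_matrix()[:,0].round(3),s["qpos"].round(3),s["clock"],s["ft_force"])
C=np.array([524.9,109.0]); a0,a1=23.3,187.5; y0,y1=110.6,262.
N=40; pr=np.array([563.65,97.62]); py=y0
# first approach to contact, then arc
for i in range(0,N+1):
    f=i/N; a=np.radians(a0+f*(a1-a0)); ya=y0+f*(y1-y0); n=np.array([np.cos(np.radians(ya)),np.sin(np.radians(ya))])
    t=C+31.8*np.array([np.cos(a),np.sin(a)])-18*n
    d=np.round(t-pr,1); pr=pr+d; print(i,d,round(np.radians(ya-py),3)); py=ya
print(pr)
E
```

```text
clock: 2.8
tcp_pos: [564.0, 97.8, 105.6]
tcp_rot: [1.788, 2.582, 0.002]
ft_force: [-0.8, -0.5, -0.1]
grip_width: 0.3
[564.05630871  97.65797326 105.65590739] [-0.351  0.936 -0.   ] [ 0.127 -0.046  1.814  0.     1.372 -0.232] 2.85 [ 0.9825803  -0.03182706  1.34767205]
0 [-3.2  7.1] 0.0
1 [0.1 2.5] 0.066
2 [-0.   2.5] 0.066
3 [-0.3  2.5] 0.066
4 [-0.4  2.5] 0.066
5 [-0.6  2.4] 0.066
6 [-0.7  2.4] 0.066
7 [-0.9  2.3] 0.066
8 [-1.1  2.2] 0.066
9 [-1.2  2.2] 0.066
10 [-1.3  2. ] 0.066
11 [-1.5  2. ] 0.066
12 [-1.7  1.8] 0.066
13 [-1.7  1.7] 0.066
14 [-1.9  1.6] 0.066
15 [-1.9  1.4] 0.066
16 [-2.1  1.3] 0.066
17 [-2.1  1.1] 0.066
18 [-2.2  1. ] 0.066
19 [-2.3  0.9] 0.066
20 [-2.3  0.6] 0.066
21 [-2.3  0.5] 0.066
22 [-2.4  0.3] 0.066
23 [-2.4  0.2] 0.066
24 [-2.4 -0. ] 0.066
25 [-2.3 -0.2] 0.066
26 [-2.4 -0.3] 0.066
27 [-2.3 -0.5] 0.066
28 [-2.2 -0.7] 0.066
29 [-2.2 -0.8] 0.066
30 [-2.1 -1. ] 0.066
31 [-2.1 -1.1] 0.066
32 [-1.9 -1.3] 0.066
33 [-1.9 -1.4] 0.066
34 [-1.7 -1.5] 0.066
35 [-1.7 -1.6] 0.066
36 [-1.5 -1.7] 0.066
37 [-1.4 -1.9] 0.066
38 [-1.2 -1.9] 0.066
39 [-1.1 -2. ] 0.066
40 [-1. -2.] 0.066
[495.85 122.72]
```

View pics/w3.png

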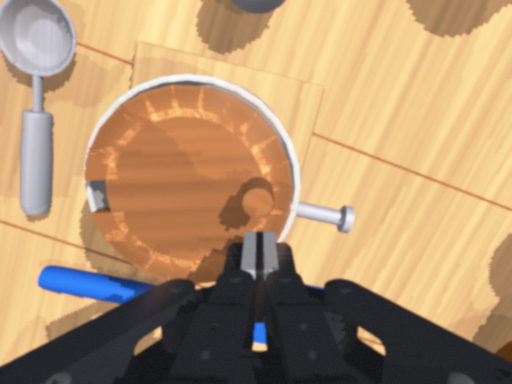

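The fingertips at (260,240) are just behind the post at (258,198), facing it squarely. Pushing the first part.

```bash
python3 -m crank '[{"x":-1.6,"y":3.6,"z":0,"yaw":0},{"x":-1.6,"y":3.5,"z":0,"yaw":0},{"x":0,"y":2.5,"z":0,"yaw":0.066},{"x":0,"y":2.5,"z":0,"yaw":0.066},{"x":-0.3,"y":2.5,"z":0,"yaw":0.066},{"x":-0.4,"y":2.5,"z":0,"yaw":0.066},{"x":-0.6,"y":2.4,"z":0,"yaw":0.066},{"x":-0.7,"y":2.4,"z":0,"yaw":0.066},{"x":-0.9,"y":2.3,"z":0,"yaw":0.066},{"x":-1.1,"y":2.2,"z":0,"yaw":0.066},{"x":-1.2,"y":2.2,"z":0,"yaw":0.066},{"x":-1.3,"y":2,"z":0,"yaw":0.066},{"x":-1.5,"y":2,"z":0,"yaw":0.066},{"x":-1.7,"y":1.8,"z":0,"yaw":0.066},{"x":-1.7,"y":1.7,"z":0,"yaw":0.066},{"x":-1.9,"y":1.6,"z":0,"yaw":0.066},{"x":-1.9,"y":1.4,"z":0,"yaw":0.066},{"x":-2.1,"y":1.3,"z":0,"yaw":0.066},{"x":-2.1,"y":1.1,"z":0,"yaw":0.066},{"x":-2.2,"y":1,"z":0,"yaw":0.066}]' -1
python3 - <<'E'
from h import *
c=camera("wrist"); save(c,"w4.png"); np.save("w4.npy",c,allow_pickle=True)
s=state(); p=s["tcp_pos"]; print(p,R.from_rotvec(s["tcp_rot"]).as_matrix()[:,0].round(3),s["qpos"].round(3),s["clock"],s["ft_force"])
E
```

```text
clock: 4.85
tcp_pos: [539.1, 140.4, 104.8]
tcp_rot: [0.033, 3.14, 0.0]
ft_force: [2.8, 0.2, 0.4]
grip_width: -0.2
[538.8280199  140.53743382 104.79070709] [-1.     0.017 -0.001] [ 0.209 -0.079  1.847  0.     1.372 -1.345] 4.9 [2.05648596 0.55334217 1.01408003]
```

View pics/w4.png

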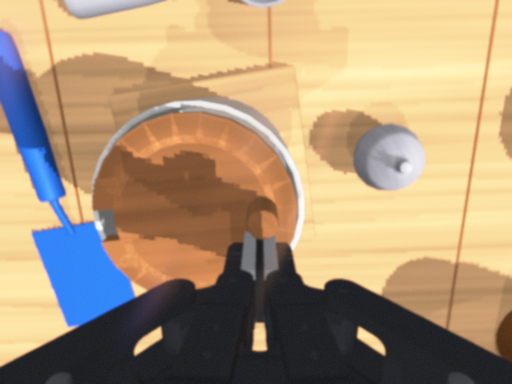

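The post at (262,212) is moving with the fingers, now at about 97°. The notch has come round on the left at (105,225). Continuing to just short of the goal.

```bash
python3 -m crank '[{"x":-2.3,"y":0.9,"z":0,"yaw":0.066},{"x":-2.3,"y":0.6,"z":0,"yaw":0.066},{"x":-2.3,"y":0.5,"z":0,"yaw":0.066},{"x":-2.4,"y":0.3,"z":0,"yaw":0.066},{"x":-2.4,"y":0.2,"z":0,"yaw":0.066},{"x":-2.4,"y":0,"z":0,"yaw":0.066},{"x":-2.3,"y":-0.2,"z":0,"yaw":0.066},{"x":-2.4,"y":-0.3,"z":0,"yaw":0.066},{"x":-2.3,"y":-0.5,"z":0,"yaw":0.066},{"x":-2.2,"y":-0.7,"z":0,"yaw":0.066},{"x":-2.2,"y":-0.8,"z":0,"yaw":0.066},{"x":-2.1,"y":-1,"z":0,"yaw":0.066},{"x":-2.1,"y":-1.1,"z":0,"yaw":0.066},{"x":-1.9,"y":-1.3,"z":0,"yaw":0.066},{"x":-1.9,"y":-1.4,"z":0,"yaw":0.066},{"x":-1.7,"y":-1.5,"z":0,"yaw":0.066},{"x":-1.7,"y":-1.6,"z":0,"yaw":0.066},{"x":-1.5,"y":-1.7,"z":0,"yaw":0.066},{"x":-1.4,"y":-1.9,"z":0,"yaw":0.066},{"x":0,"y":0,"z":0,"yaw":0}]' -1
python3 - <<'E'
from h import *
c=camera("wrist"); save(c,"w5.png"); np.save("w5.npy",c,allow_pickle=True)
s=state(); p=s["tcp_pos"]; n=R.from_rotvec(s["tcp_rot"]).as_matrix()[:,0]; print(p,n,s["qpos"].round(3),s["clock"],s["ft_force"])
q=(p+18*n)[:2]-[524.9,109.0]; print("est post",np.hypot(*q),np.degrees(np.arctan2(q[1],q[0]))%360)
t=camera("top"); save(t,"t5.png"); np.save("t5.npy",t,allow_pickle=True)
for cc in(c,t):
    P=cloud(cc); z=P[...,2]; near=np.hypot(P[...,0]-525,P[...,1]-109)<48
    m=near&(z>114)&(z<122)&(P[...,0]<505)&(np.hypot(P[...,0]-p[0],P[...,1]-p[1])>12); print(m.sum(),P[m].mean(0))
a=cv2.resize(t["pixels"][145:245,165:275],None,fx=5,fy=5,interpolation=cv2.INTER_CUBIC)
cv2.imwrite("pics/t5z.png",a[...,::-1])
E
```

```text
clock: 6.9
tcp_pos: [499.0, 128.8, 104.7]
tcp_rot: [-1.812, 2.565, 0.0]
ft_force: [1.8, 1.3, 0.7]
grip_width: 0.1
[499.11766316 128.83160277 104.64964584] [-3.36202852e-01 -9.41789472e-01 -4.83656568e-04] [ 0.203 -0.174  1.933  0.     1.382 -2.596] 6.95 [0.88389749 2.04490061 1.09748773]
est post 31.96394379028126 174.83164615780692
1168 [492.61119034 112.1037029  118.37119135]
10 [492.44140989 108.13548224 117.08666721]
```

View pics/w5.png

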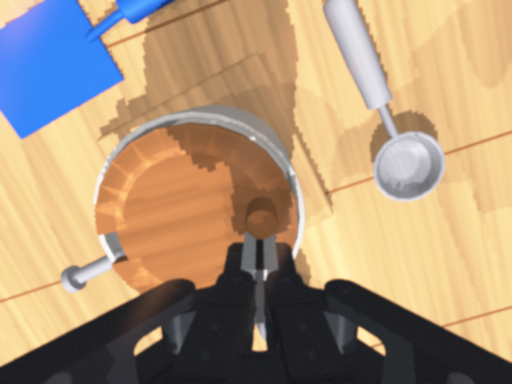

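View pics/t5z.png

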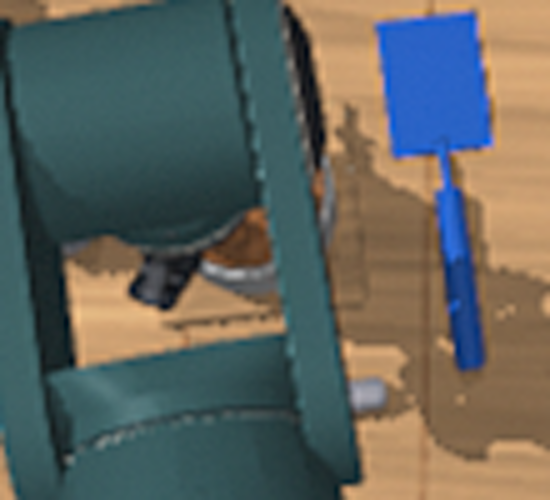

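The post is at about 174.7° and the notch at (112,246) is nearing the pin (rod at (95,268)). 12.5° is left.

```bash
python3 -m crank '[{"x":-1.2,"y":-1.9,"z":0,"yaw":0.066},{"x":-1.1,"y":-2,"z":0,"yaw":0.066},{"x":-1,"y":-2,"z":0,"yaw":0.066},{"x":0,"y":0,"z":0,"yaw":0},{"x":0,"y":0,"z":0,"yaw":0}]' -1
python3 - <<'E'
from h import *
c=camera("wrist"); save(c,"w6.png"); np.save("w6.npy",c,allow_pickle=True)
s=state(); p=s["tcp_pos"]; n=R.from_rotvec(s["tcp_rot"]).as_matrix()[:,0]; print(p,n,s["qpos"].round(3),s["clock"],s["ft_force"])
q=(p+18*n)[:2]-[524.9,109.0]; print("est post",np.hypot(*q),np.degrees(np.arctan2(q[1],q[0]))%360)
a=cv2.resize(c["pixels"][150:340,50:320],None,fx=2.9,fy=2.9,interpolation=cv2.INTER_CUBIC)
cv2.imwrite("pics/w6z.png",a[...,::-1])
E
```

```text
clock: 7.5
tcp_pos: [495.8, 122.8, 104.4]
tcp_rot: [-2.054, 2.377, -0.0]
ft_force: [-0.2, 2.4, 1.5]
grip_width: 0.1
[495.78342786 122.81809743 104.32649581] [-1.44867103e-01 -9.89451121e-01  3.44032560e-05] [ 0.193 -0.184  1.942 -0.     1.383 -2.803] 7.55 [0.14136232 2.00506874 1.99210132]
est post 31.97436226969033 187.17213622572936
```

View pics/w6z.png

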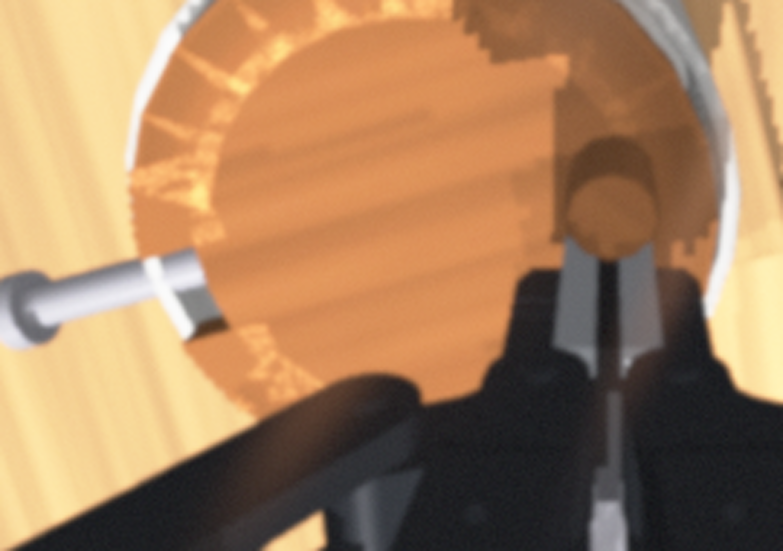

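Run:
```python
from h import *
c=np.load("w6.npy",allow_pickle=True).item(); C=np.array([524.9,109.])
print(c["eye"])
def f(n,x,y,z):
    p=onplane(c,50+x/2.9,150+y/2.9,z); q=p[:2]-C; print(n,p.round(1),round(np.hypot(*q),1),round(np.degrees(np.arctan2(q[1],q[0]))%360,1),bydepth(c,50+x/2.9,150+y/2.9).round(1))
f("in low",228,325,98.5); f("in up",200,250,98.5); f("out low",190,338,98.5); f("out up",148,258,98.5)
f("pin tip",195,268,86);f("pin mid",95,288,86); f("pin head",25,305,86)
f("pin near wall",140,278,86)
```

```text
[485.87528861  50.94748142 247.25794502]
in low [561.3 121.7  98.5] 38.5 19.3 [562.5 122.8  96.1]
in up [562.4 107.6  98.5] 37.5 357.8 [562.2 107.4  98.9]
out low [568.3 123.2  98.5] 45.7 18.1 [569.  123.8  97.2]
out up [571.3 107.7  98.5] 46.4 358.4 [571.2 107.7  98.6]
pin tip [570.6 115.6  86. ] 46.2 8.3 [568.2 113.8  90.6]
pin mid [589.6 116.9  86. ] 65.2 6.9 [587.1 115.2  90. ]
pin head [603.3 118.3  86. ] 78.9 6.8 [601.1 117.1  89. ]
pin near wall [581.  116.1  86. ] 56.5 7.2 [579.  114.8  89.3]
```

Ray checks: notch centre at about 8.4°, pin at about 7.2°, so about 1 mm apart (4 mm allowed). Backing off, lifting and moving over the lid centre.

```bash
python3 -m crank '[{"x":1,"y":4,"z":0,"yaw":0},{"x":1,"y":4,"z":0,"yaw":0},{"x":0,"y":0,"z":13,"yaw":0},{"x":0,"y":0,"z":13,"yaw":0},{"x":9,"y":-7,"z":0,"yaw":0},{"x":9,"y":-7,"z":0,"yaw":0},{"x":9,"y":-8,"z":0,"yaw":0},{"x":0,"y":0,"z":0,"yaw":0},{"x":0,"y":0,"z":0,"yaw":0}]' -1
python3 - <<'E'
from h import *
c=camera("wrist"); save(c,"w7.png"); np.save("w7.npy",c,allow_pickle=True)
s=state(); p=s["tcp_pos"]; print(p,s["clock"],s["ft_force"])
P=cloud(c); z=P[...,2]; near=np.hypot(P[...,0]-525,P[...,1]-109)<48
m=near&(z>114)&(z<122)&(P[...,0]<505); q=P[m].mean(0); print(m.sum(),q, np.degrees(np.arctan2(q[1]-109,q[0]-524.9))%360)
E
```

```text
clock: 8.45
tcp_pos: [524.8, 108.3, 129.7]
tcp_rot: [2.056, -2.374, -0.001]
ft_force: [-0.1, -1.0, 0.1]
grip_width: -0.2
[524.62387536 108.50643532 129.82866886] 8.5 [-0.15428424 -0.47553669  0.31650312]
614 [493.33379134 102.44723991 118.23990302] 191.7273442924299
```

View pics/w7.png

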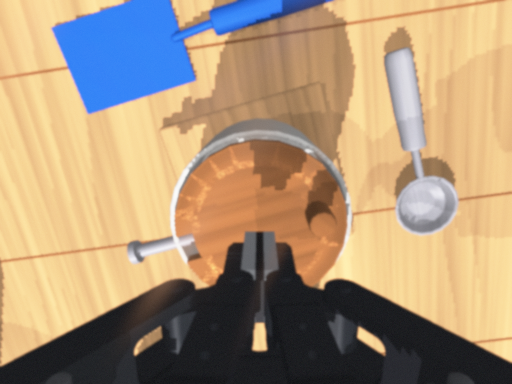

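Run:
```python
from h import *
c=np.load("w7.npy",allow_pickle=True).item(); C=np.array([524.9,109.])
P=cloud(c); z=P[...,2]; near=np.hypot(P[...,0]-525,P[...,1]-109)<48
m=(near&(z>116.5)&(z<122)&(P[...,0]<505)).astype(np.uint8); cnt=max(cv2.findContours(m,0,cv2.CHAIN_APPROX_NONE)[0],key=cv2.contourArea)
pts=np.array([onplane(c,a,b,118.5)[:2] for a,b in cnt[:,0]],np.float32); print(m.sum(),cv2.minEnclosingCircle(pts), pts.min(0),pts.max(0))
m=((near|(np.hypot(P[...,0]-525,P[...,1]-109)<52))&(z>96)&(z<101)).astype(np.uint8); mm=m>0
print("lid ext",P[mm][:,:2].min(0),P[mm][:,:2].max(0), np.median(z[mm]))
a=cv2.resize(c["pixels"][200:300,120:220],None,fx=6,fy=6,interpolation=cv2.INTER_CUBIC); cv2.imwrite("pics/w7a.png",a[...,::-1])
a=cv2.resize(c["pixels"][170:270,270:370],None,fx=6,fy=6,interpolation=cv2.INTER_CUBIC); cv2.imwrite("pics/w7b.png",a[...,::-1])
```

```text
566 ((493.1716613769531, 102.6927261352539), 7.072501182556152) [486.56882  96.01815] [499.90244 109.70837]
lid ext [476.56142619  60.34335857] [572.64427543 149.72970998] 98.77314374643016
```

View pics/w7a.png

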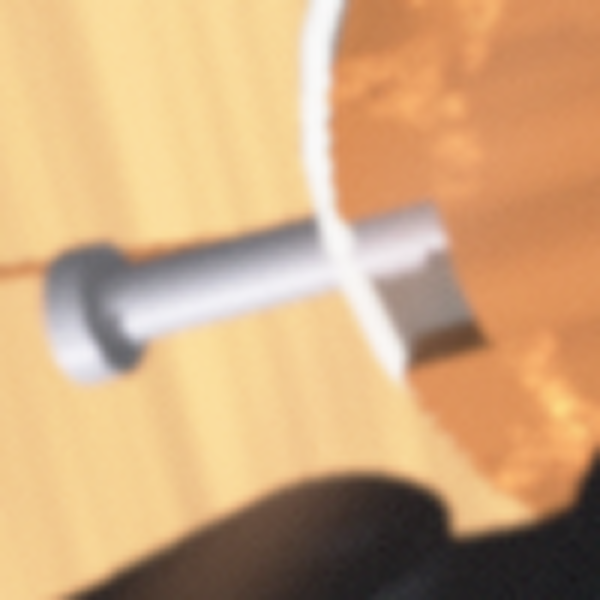

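View pics/w7b.png

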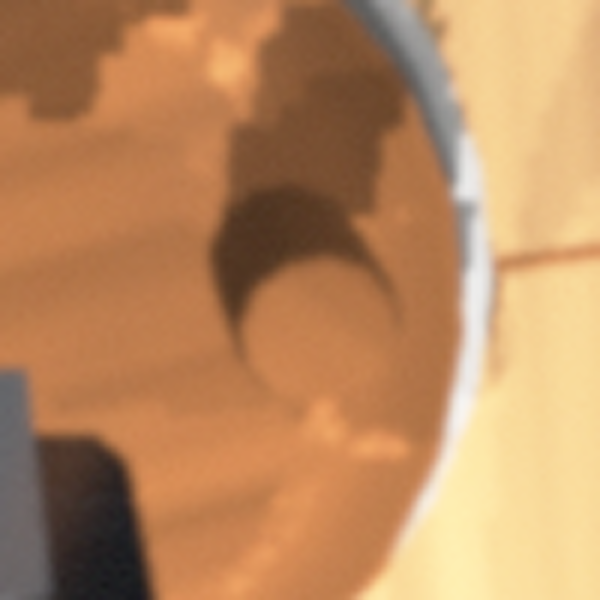

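Run:
```python
from h import *
c=np.load("w7.npy",allow_pickle=True).item()
P=cloud(c); z=P[...,2]
m=((np.hypot(P[...,0]-525,P[...,1]-109)<51)&(z>96.5)&(z<101)).astype(np.uint8)
cnt=max(cv2.findContours(m,0,cv2.CHAIN_APPROX_NONE)[0],key=cv2.contourArea)
pts=np.array([onplane(c,a,b,98.5)[:2] for a,b in cnt[:,0]]); 
from scipy.optimize import least_squares
s=least_squares(lambda p:np.hypot(pts[:,0]-p[0],pts[:,1]-p[1])-48,[525,109],loss="cauchy",f_scale=.4); C=s.x; print("C",C)
def f(n,x,y,z):
    p=onplane(c,120+x/6,200+y/6,z); q=p[:2]-C; print(n,p.round(1),round(np.hypot(*q),1),round(np.degrees(np.arctan2(q[1],q[0]))%360,1))
    return p
a=f("in low",490,345,98.5); b=f("in up",437,203,98.5); d=f("out low",405,375,98.5); e=f("out up",325,225,98.5)
print("widths",np.hypot(*(a-b)[:2]),np.hypot(*(d-e)[:2]))
for x in (a+b)/2,(d+e)/2: q=x[:2]-C; print("notch",np.degrees(np.arctan2(q[1],q[0])))
f("pin A",130,298,86); f("pin B",300,255,86); f("head",85,315,86)
q=np.array([493.17,102.69])-C; print("post",np.hypot(*q),np.degrees(np.arctan2(q[1],q[0]))%360)
```

```text
C [524.67580065 108.5406833 ]
in low [560.8 122.5  98.5] 38.8 21.1
in up [562.9 107.3  98.5] 38.3 358.2
out low [569.5 124.5  98.5] 47.6 19.5
out up [573.8 108.   98.5] 49.1 359.4
widths 15.302736840680696 16.974505095040907
notch 9.722034522854862
notch 9.309348403395658
pin A [599.3 118.2  86. ] 75.3 7.4
pin B [581.2 116.   86. ] 57.0 7.6
head [604.3 119.4  86. ] 80.4 7.8
post 32.04443742243784 190.52009174359648
```

In this view the notch is at about 9.5–10°, the pin at 7.5° (about 2 mm off, 4 mm allowed). I'll press gently and watch for a stop on the pin.

```bash
python3 -m crank '[{"x":0,"y":0,"z":-9,"yaw":0},{"x":0,"y":0,"z":-9,"yaw":0},{"x":0,"y":0,"z":-8,"yaw":0},{"x":0,"y":0,"z":-2,"yaw":0},{"x":0,"y":0,"z":-1,"yaw":0},{"x":0,"y":0,"z":-1,"yaw":0},{"x":0,"y":0,"z":-1,"yaw":0},{"x":0,"y":0,"z":-0.5,"yaw":0},{"x":0,"y":0,"z":-0.5,"yaw":0},{"x":0,"y":0,"z":0,"yaw":0},{"x":0,"y":0,"z":0,"yaw":0}]' -1
```

```text
clock: 9.6
tcp_pos: [524.8, 108.7, 98.5]
tcp_rot: [-2.057, 2.374, -0.0]
ft_force: [0.3, -0.7, 2.1]
grip_width: -0.2
```

```bash
python3 -m crank '[{"x":0,"y":0,"z":-0.5,"yaw":0},{"x":0,"y":0,"z":-0.5,"yaw":0},{"x":0,"y":0,"z":-0.5,"yaw":0},{"x":0,"y":0,"z":-0.5,"yaw":0},{"x":0,"y":0,"z":0,"yaw":0}]' -1; python3 -m crank '[{"x":0,"y":0,"z":-0.5,"yaw":0},{"x":0,"y":0,"z":-0.5,"yaw":0},{"x":0,"y":0,"z":0,"yaw":0}]' -1
```

```text
clock: 10.1
tcp_pos: [524.8, 108.7, 96.3]
tcp_rot: [-2.057, 2.374, -0.0]
ft_force: [0.5, 0.1, 4.4]
grip_width: -0.0
clock: 10.4
tcp_pos: [524.8, 108.7, 95.2]
tcp_rot: [-2.058, 2.374, -0.0]
ft_force: [0.4, -1.3, 3.9]
grip_width: -0.2
```

It is past the pin height with only about 4–5 N. Continuing.

```bash
python3 -m crank '[{"x":0,"y":0,"z":-0.5,"yaw":0},{"x":0,"y":0,"z":-0.5,"yaw":0},{"x":0,"y":0,"z":-0.5,"yaw":0},{"x":0,"y":0,"z":-0.5,"yaw":0},{"x":0,"y":0,"z":-0.5,"yaw":0},{"x":0,"y":0,"z":0,"yaw":0}]' -1; python3 -m crank '[{"x":0,"y":0,"z":-0.5,"yaw":0},{"x":0,"y":0,"z":-0.5,"yaw":0},{"x":0,"y":0,"z":0,"yaw":0}]' -1
```

```text
clock: 11.0
tcp_pos: [524.8, 108.7, 92.7]
tcp_rot: [-2.058, 2.374, -0.0]
ft_force: [2.0, 0.6, 4.0]
grip_width: -0.1
clock: 11.3
tcp_pos: [524.8, 108.7, 91.7]
tcp_rot: [-2.058, 2.374, -0.0]
ft_force: [2.1, 0.4, 3.9]
grip_width: 0.0
```

```bash
python3 -m crank '[{"x":0,"y":0,"z":-0.5,"yaw":0},{"x":0,"y":0,"z":-0.4,"yaw":0},{"x":0,"y":0,"z":0,"yaw":0}]' -1
```

```text
clock: 11.6
tcp_pos: [524.8, 108.7, 90.9]
tcp_rot: [-2.058, 2.374, -0.0]
ft_force: [2.4, -0.5, 3.1]
grip_width: -0.3
```

```bash
python3 -m crank '[{"x":0,"y":0,"z":-0.4,"yaw":0},{"x":0,"y":0,"z":-0.3,"yaw":0},{"x":0,"y":0,"z":0,"yaw":0}]' -1; python3 -m crank '[{"x":0,"y":0,"z":-0.3,"yaw":0},{"x":0,"y":0,"z":0,"yaw":0}]' -1
```

```text
clock: 11.9
tcp_pos: [524.7, 108.7, 90.1]
tcp_rot: [-2.058, 2.374, 0.0]
ft_force: [2.6, 1.5, 3.3]
grip_width: 0.3
clock: 12.1
tcp_pos: [524.8, 108.7, 90.0]
tcp_rot: [-2.058, 2.374, -0.0]
ft_force: [1.7, -0.7, 4.4]
grip_width: -0.3
```

```bash
python3 -m crank '[{"x":0,"y":0,"z":-0.3,"yaw":0},{"x":0,"y":0,"z":0,"yaw":0}]' -1;  python3 -m crank '[{"x":0,"y":0,"z":-0.2,"yaw":0},{"x":0,"y":0,"z":0,"yaw":0}]' -1
```

```text
clock: 12.3
tcp_pos: [524.8, 108.8, 89.9]
tcp_rot: [-2.057, 2.374, -0.0]
ft_force: [0.5, -0.3, 7.9]
grip_width: -0.1
clock: 12.5
tcp_pos: [524.8, 108.7, 89.9]
tcp_rot: [-2.057, 2.374, -0.0]
ft_force: [1.0, -0.1, 9.2]
grip_width: -0.0
```

The force rises while z stays at 89.9: the lid is seated. Retreating up and back toward the robot's start area for a last look.

```bash
python3 -m crank '[{"x":0,"y":0,"z":0,"yaw":0},{"x":0,"y":0,"z":5,"yaw":0},{"x":0,"y":0,"z":15,"yaw":0},{"x":0,"y":0,"z":25,"yaw":0},{"x":0,"y":0,"z":30,"yaw":0},{"x":0,"y":10,"z":30,"yaw":0},{"x":-5,"y":20,"z":30,"yaw":0},{"x":-5,"y":20,"z":20,"yaw":0},{"x":0,"y":10,"z":10,"yaw":0},{"x":0,"y":0,"z":0,"yaw":0},{"x":0,"y":0,"z":0,"yaw":0}]' -1
python3 - <<'E'
from h import *
c=camera("wrist"); save(c,"w8.png"); t=camera("scene"); save(t,"s8.png")
P=cloud(c); z=P[...,2]; r=np.hypot(P[...,0]-524.9,P[...,1]-109)
m=r<20; print("lid z",np.median(z[m]),m.sum()); m=(r<46)&(z>105); print("post",P[m].mean(0),m.sum())
a=cv2.resize(c["pixels"],None,fx=1.5,fy=1.5); 
s=state(); print(s["tcp_pos"],s["ft_force"],s["clock"])
E
```

```text
clock: 13.6
tcp_pos: [514.6, 168.3, 253.4]
tcp_rot: [2.057, -2.373, -0.001]
ft_force: [-0.3, -0.5, 0.9]
grip_width: -0.3
lid z 90.16817989941319 1640
post [522.29851328 144.04167393 326.42630327] 9149
[514.57154967 167.96932072 252.97522696] [ 0.00040246 -0.08171252 -0.05932316] 13.7
```

View pics/w8.png

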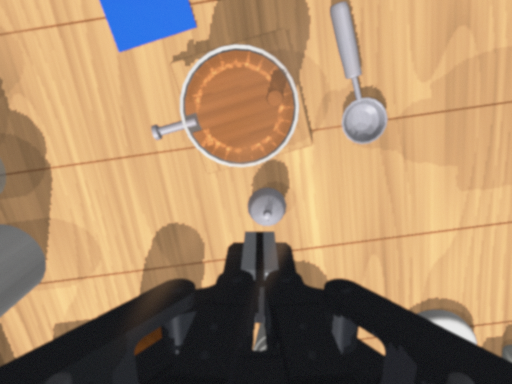

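View pics/s8.png

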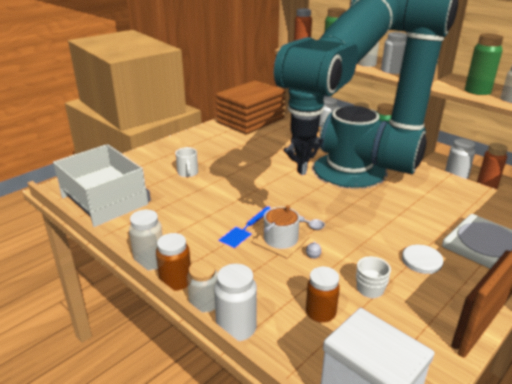

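The wrist view shows the pin's inner end lying in the notch at (193,122) and the lid level with the rim (depth reads z = 90.2 mm). In the scene view every bystander is where it was, and the tool is well clear.

```bash
python3 -c "
from plant import sign_off; print(sign_off())"
```

```text
the job is handed in; nothing more can be done
None
```

The lid is turned so its notch sits over the pin, and pressed fully home. The job was handed in at about 13.7 s of the 42 s allowed.

I pushed the post about 165° anticlockwise with the shut fingertips, backed off, and pressed at the lid's centre.

**Last checks:**
- **Seating:** the lid went down with about 4 N on the wrist. It stopped at TCP z = 89.9 mm, and the force then rose to 9 N with no more motion. The final depth image puts the lid top at 90.2 mm, flush with the 90 mm rim.
- **Pin:** the last wrist picture shows the pin lying in the notch.
- **Bystanders and clearance:** by eye, the scene picture shows them where they were. The tool is well clear, with the wrist force near zero.

**Disagreements:**
- **Notch angle:** before pressing, the estimates differed. Arm kinematics gave about 0° from the pin, and the two wrist views gave about 1° and 2–3°, or up to about 2 mm. That is within the 4 mm clearance, so I did not correct it, and the lid went down without catching.
- **Post check:** the automatic post measurement in the last image was spoiled by the gripper being in view, so I ignored it.

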